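# Load the collecting beaker and shut the mill's drawers

### The arm

A 6-joint arm with a two-finger parallel gripper is mounted at the origin on a cart in front of the work surface, level with it; the furniture and walls round the work are solid. World frame = base frame: x ahead of the robot, y to its left, z up, the work surface at z = 0. Lengths are in m, angles in rad, forces in N, time in s.
With the tool pointing down it reaches from about 0.3 to 1 m from the base axis. Payload 5.1 kg.
Tool frame: the origin (TCP) lies midway between the tips of the shut fingers; the grasp point (between the pads) lies r.grasp_offset behind it (r.grasp_offset is the distance from the TCP to the grasp point, in m); z points along the fingers, x is the direction in which the jaws open and shut, and the axes are right-handed (so a half turn about z gives the same grasp; the last joint's range is limited). The gripper opens to 95 mm and grips with 3 to 60 N. Pads are 20 mm wide; open, the fingers measure 119 mm over their backs; the gripper's body (75 mm by 180 mm) begins 59 mm behind the grasp point.
Start: joints at [1.034, 0.124, 1.65, -0, 1.367, -0.083], TCP at [0.285, 0.584, 0.215] pointing down, gripper open.
Joint ranges: [-2.61, 2.61], [-1.02, 2.33], [0.03, 2.71], [-1.35, 4.49], [0.32, 2.68], [-2.91, 2.91]. Speed limits (rad/s): [2.57, 2.57, 3.14, 3.14, 3.14, 3.14].

### API

Orientations are given as a rotation vector (axis times angle).
In Python, from station import r gives the robot as it stands. Calls block until the motion is done:
- r.move_ptp(position, orientation): joint-space move of the TCP to a pose.
- r.move_straight(position, attitude=None, velocity=0.15): straight line of the TCP; attitude=None keeps the orientation; velocity is the mean speed in m/s.
- r.goto_joints(angles): joint-space move.
- r.gripper_to(opening, force=None): finger opening in m; force is the grip in N (None keeps the last); returns when the fingers have stopped.
- r.sleep(seconds).
- r.inverse_kinematics(position, orientation): joint angles nearest the present ones, or None.
- r.snapshot(name): name is "side" or "top"; returns a dict with "image" (480x640x3 uint8, red, green, blue), "K" (3x3 intrinsics, pixels), "origin" and "orientation" of the camera in the world. Camera axes: x right, y up, looking along -z (the intrinsics and any distortion apply to the point x, -y, -z); pixel columns grow to the right and rows downward; lengths in m; the calibration is good to about 2 mm. A picture is of the moment at which its call begins. There is no depth.
A pose or a line that the arm cannot do raises r.PlanningError and nothing moves.
- r.job_done(): hands the job in, once; it reports no verdict.
Trained networks look in a picture, given as the dict that the camera call returned (one of the last four; its "shot" number tells which), for a name from the list of things; names that differ only in an ending like _2 or _b are one class to them, and where a whole thing is asked for, a point or a joint stands for the part that bears it (a point fixed in the world has none). Each returns a list of dicts, best first, with "p" (0 to 1); they miss things now and then, are a little off and sometimes report something else, mostly with a low value. They report only what shows in the picture. A call takes as long as a camera call. They do not tell look-alikes from the thing itself.
- r.boxes_of(name, picture): "xy" ([column, row] in pixels, amid what is visible of it).
- r.cut_out(name, picture): "region" (480x640 bool, what is visible of it) and "xy" ([column, row] in pixels, amid what is visible of it).
- r.landmark_of(name, picture): "xy" ([column, row] in pixels: a listed point, or the origin of a listed thing).
Readings, each from a call of its own:
- r.current_clock(): time.
- r.current_joint_positions(): joint angles.
- r.current_qd(): joint speeds.
- r.current_effort(): joint torques, N m.
- r.current_ee_pos(): TCP position.
- r.current_ee_rot(): TCP orientation.
- r.current_force(): force on the tool from outside, world axes, zero at the start.
- r.current_ft_torque(): the same for the moment, N m.
- r.current_width(): finger opening in m.
Only numpy, scipy, OpenCV 4.12 (cv2) and the standard library are available. Lean on these libraries where they do the work, as an engineer would, in place of code of your own. Each camera call takes 0.05 s, during which the arm holds its last target. There are 200 camera calls.

### The job

Get the grain mill ready for its next sample: stand the empty white plastic beaker upright on the floor of the mill's left-hand drawer, then close up by pushing both drawers fully home. Keep the beaker upright all the while (push gently) and leave the two sample jars alone.

Things in the scene. Friction and masses are not known exactly. Their poses are not given: they have to be found in the camera images.
- mill_front (a point): Point on the tall grey grain mill at table height, between its two drawers, in the plane of their shut front plates; x away from the robot (drawers shut that way), y left, z up. In this frame a clear guard hangs above the drawers from z = 0.116: face at x = 0.021, foot flange to x = 0.006, y from -0.29 to 0.20; a bow handle at its left edge reaches to x = -0.021 at z = 0.40 to 0.56.
- grain_mill_drawer_left (a joint): The mill's left-hand steel drawer seen from the robot: travel in m, 0 = shut fully home, grows as it is pulled out toward the robot (at most 0.2). Starts well open, empty. Inside 143 mm wide, 269 long; floor 5 mm above the table, side walls up to 88, front plate 2 thick up to 106 mm; a bent lip sticks 15 mm out of the front at 44 to 56 mm height. Friction about 1.5 N.
- grain_mill_drawer_right (a joint): The mill's right-hand steel drawer seen from the robot: travel in m, 0 = shut fully home, grows as it is pulled out toward the robot (at most 0.2). Same size as the left one and empty; starts partly open.
- drawer_left_front (a point): Outer face of the left drawer's front plate, mid-width, 80 mm above the table (above the lip); moves with the drawer; axes as the mill's.
- drawer_left_floor (a point): Middle of the left drawer's inner floor, 136 mm behind its front plate; moves with the drawer; axes as the mill's.
- drawer_right_front (a point): Outer face of the right drawer's front plate, mid-width, 80 mm above the table; moves with the drawer; axes as the mill's.
- beaker: White plastic beaker, empty, open at the top, 72 mm tall, 56 mm across at the foot and 60 mm at the rim, with a spout on its +y side that adds 6 mm; z up. Origin at the underside, 3 mm off the vessel's centre line toward the spout. About 40 g.
- beaker_axis (a point): Point on the beaker's centre line 45 mm above its foot; x across the vessel (square to the spout), z up.
- jar: Sample jar with a blue screw lid, 68 mm across, 115 mm tall; origin at the centre of its underside. Bystander.
- small_jar: Amber sample jar with a black lid, 45 mm across, 75 mm tall; origin at the centre of its underside. Bystander.
- parts_case: Small plastic parts case with blue front, shut, fixed, 97 x 112 x 42 mm; origin at the centre of its underside. Bystander beside the left drawer.
Things that resemble listed ones, but are neither listed nor needed, are in the scene too. Leave any turquoise look-alike of the beaker alone.

How it is judged:
By the outcome, as a careful person would: the job done as asked, in the order asked, and still so for the second after the job is handed in, with the robot touching nothing.
It also fails if it takes over 69 s, if anything falls off the work surface, if the arm or the gripper's body presses on something with over 40 N, if the wrist force passes 120 N, or if a joint passes its speed limit or range.

## Working session

There is one attempt and no reset: what is moved stays moved. The work goes in short steps, each a Python script; the robot and the scene stay as the last script left them, time stands still between calls to the robot, and variables do not carry over. Pictures are saved under pics/ and viewed, about 8 in all and at most 12, crops included, and the job is handed in when it is done.

```bash
mkdir -p pics; cat > h.py <<'E'
import numpy as np, cv2
from scipy.spatial.transform import Rotation as R
from station import r
def rot(o):
    o=np.array(o,float)
    if o.shape==(3,3): return o
    return R.from_rotvec(o).as_matrix() if o.size==3 else R.from_quat(o).as_matrix()
def ray(s,xy):
    K=np.array(s["K"]); d=s.get("distortion"); 
    p=cv2.undistortPoints(np.array([[xy]],float),K,None if d is None else np.array(d,float))[0,0]
    v=rot(s["orientation"])@np.array([p[0],-p[1],-1.]); return np.array(s["origin"]),v/np.linalg.norm(v)
def onz(s,xy,z):
    o,v=ray(s,xy); return o+v*(z-o[2])/v[2]
def tri(obs):
    A=np.zeros((3,3));b=np.zeros(3)
    for s,xy in obs:
        o,v=ray(s,xy);M=np.eye(3)-np.outer(v,v);A+=M;b+=M@o
    p=np.linalg.solve(A,b)
    return p,[float(np.linalg.norm((np.eye(3)-np.outer(v,v))@(p-o))) for o,v in [ray(*q) for q in obs]]
def proj(s,P):
    q=rot(s["orientation"]).T@(np.array(P,float)-np.array(s["origin"])); K=np.array(s["K"])
    return np.array([K[0,0]*q[0]/-q[2]+K[0,2],K[1,1]*-q[1]/-q[2]+K[1,2]])
def save(img,n): cv2.imwrite("pics/"+n,cv2.cvtColor(img,cv2.COLOR_RGB2BGR))
E
cat > a.py <<'E'
from h import *
np.set_printoptions(precision=4,suppress=True)
S={n:r.snapshot(n) for n in("top","side")}
for n,s in S.items():
    save(s["image"],n+"1.png"); print(n,[k for k in s],np.array(s["K"]).tolist(),s["origin"],s["orientation"])
for nm in ["mill_front","drawer_left_front","drawer_left_floor","drawer_right_front","beaker","beaker_axis","jar","small_jar","parts_case"]:
    for n,s in S.items():
        print(nm,n,[(np.round(d["xy"],1).tolist(),round(d["p"],2)) for d in r.landmark_of(nm,s)[:4]])
print(r.current_clock(),r.grasp_offset)
E
python3 a.py
```

```text
top ['image', 'K', 'origin', 'orientation', 'shot'] [[451.85221392799764, 0.0, 322.37803126981754], [0.0, 451.85221392799764, 239.9919701915925], [0.0, 0.0, 1.0]] [ 0.3697 -0.0075  1.0491] [ 0.1625 -0.2369 -1.8943]
side ['image', 'K', 'origin', 'orientation', 'shot'] [[546.6724232242236, 0.0, 313.48910818127683], [0.0, 546.6724232242236, 235.47091694976478], [0.0, 0.0, 1.0]] [0.5423 0.863  0.7642] [ 0.0083 -1.4083 -2.7841]
mill_front top [([417.6, 244.4], 0.59)]
mill_front side [([325.1, 209.7], 0.94)]
drawer_left_front top [([410.3, 305.6], 0.8)]
drawer_left_front side [([382.2, 195.4], 0.85)]
drawer_left_floor top [([386.6, 253.4], 0.9)]
drawer_left_floor side [([323.9, 219.3], 0.7), ([326.6, 205.2], 0.24)]
drawer_right_front top [([469.7, 263.3], 0.96)]
drawer_right_front side [([359.0, 163.4], 0.66)]
beaker top [([242.6, 269.0], 0.67), ([223.2, 323.0], 0.57)]
beaker side [([282.2, 318.1], 0.65)]
beaker_axis top [([219.5, 318.3], 0.7), ([238.4, 265.6], 0.62)]
beaker_axis side [([338.7, 328.5], 0.92), ([277.2, 302.8], 0.89)]
jar top []
jar side [([230.7, 293.8], 0.85)]
small_jar top [([202.7, 234.9], 0.7)]
small_jar side [([221.4, 346.1], 0.58)]
parts_case top []
parts_case side []
1.0 0.0188
```

View pics/top1.png

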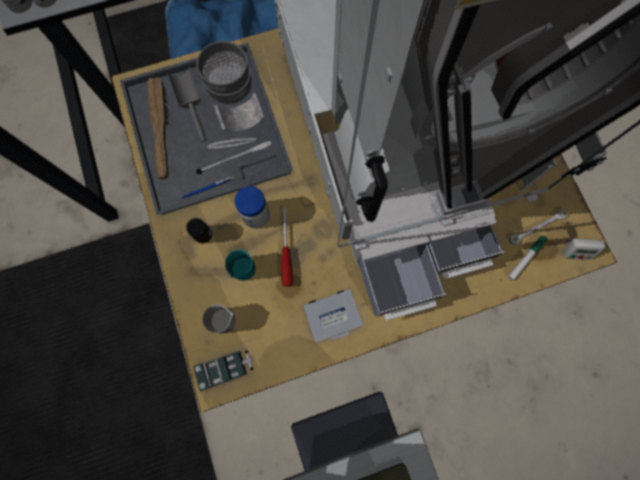

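View pics/side1.png

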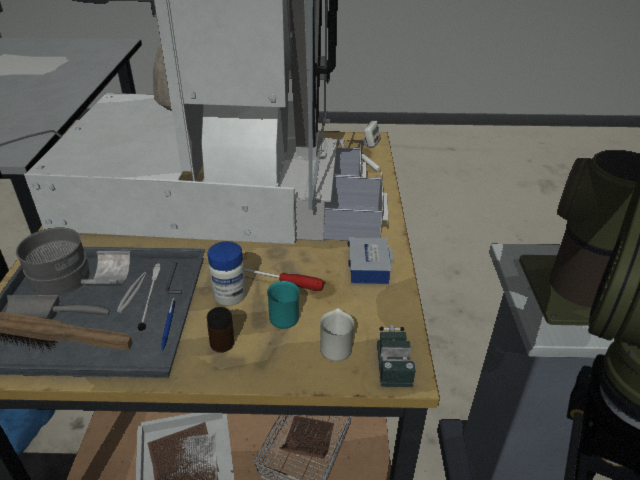

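The pictures show two beaker candidates:
- **White beaker:** top (219,319), side (337,335).
- **Turquoise look-alike:** top (240,265), side (284,305).

The white one fits the description. Next I'll triangulate and confirm it in a crop.

```bash
cat > b.py <<'E'
from h import *
np.set_printoptions(precision=4,suppress=True)
S={n:r.snapshot(n) for n in("top","side")}
t,s=S["top"],S["side"]
def lm(nm,pic,near):
    c=[np.array(d["xy"]) for d in r.landmark_of(nm,pic)]
    c=[x for x in c if np.hypot(*(x-near))<30]; return min(c,key=lambda x:np.hypot(*(x-near))) if c else None
for nm,a,b,z in [("mill_front",(417,244),(325,210),0),("drawer_left_front",(410,305),(382,195),.08),("drawer_left_floor",(386,253),(324,219),.005),("drawer_right_front",(469,263),(359,163),.08),("beaker_axis",(219,318),(338,328),.045),("beaker",(223,323),(338,345),0),("small_jar",(202,235),(221,346),0),("jar",(250,215),(230,294),0)]:
    A,B=lm(nm,t,a),lm(nm,s,b)
    print(nm,A,B, None if A is None else onz(t,A,z), None if B is None else onz(s,B,z), tri([(t,A),(s,B)]) if A is not None and B is not None else "")
for nm in("beaker","parts_case","jar"):
  for n in S:
    for d in r.cut_out(nm,S[n])[:3]:
        m=d["region"]; ys,xs=np.nonzero(m); print(nm,n,d["p"],np.round(d["xy"]),m.sum(),xs.min(),xs.max(),ys.min(),ys.max())
print("base in top",proj(t,(0,0,0)),"tcp",proj(t,r.current_ee_pos()),proj(s,r.current_ee_pos()))
print("parts case top px", onz(t,(335,316),.042), "turq",onz(t,(240,265),.07),"green thing",onz(t,(222,370),.03))
f=cv2.resize(t["image"][225:345,340:520],None,fx=4,fy=4,interpolation=cv2.INTER_CUBIC)
g=cv2.resize(np.hstack([t["image"][280:360,180:270],s["image"][285:365,290:380]]),None,fx=4,fy=4,interpolation=cv2.INTER_CUBIC)
save(f,"drawers.png");save(g,"beaker.png");print(r.current_clock())
E
python3 b.py
```

```text
mill_front [415.9 246.5] [325.1 206.5] [ 0.5286 -0.3038  0.    ] [ 0.5341 -0.3008  0.    ] (array([ 0.5316, -0.3053, -0.0036]), [0.002515095246702705, 0.002515095246702884])
drawer_left_front [412.5 306.9] [381.8 197.2] [ 0.396  -0.2245  0.08  ] [ 0.4027 -0.2224  0.08  ] (array([ 0.3991, -0.2257,  0.0774]), [0.003110508303998833, 0.0031105083039987547])
drawer_left_floor [385.4 256.3] [323.6 216.3] [ 0.5294 -0.2253  0.005 ] [ 0.5377 -0.2492  0.005 ] (array([ 0.5324, -0.2227,  0.0217]), [0.0055221049631345295, 0.005522104963134517])
drawer_right_front [470.2 264.7] [361.4 164.1] [ 0.4396 -0.378   0.08  ] [ 0.4426 -0.38    0.08  ] (array([ 0.4412, -0.378 ,  0.0807]), [0.0015917376690570753, 0.0015917376690570125])
beaker_axis [219.5 320.1] [338.6 332.8] [0.5092 0.1782 0.045 ] [0.5086 0.1778 0.045 ] (array([0.5089, 0.1782, 0.0455]), [0.0002732719561091917, 0.00027327195610888304])
beaker [224.2 321.9] [336.1 346.9] [0.508  0.1775 0.    ] [0.5117 0.1705 0.    ] (array([0.5096, 0.1762, 0.0057]), [0.002326631688602254, 0.002326631688602275])
small_jar [204.  234.1] [221.8 343.5] [0.7237 0.1653 0.    ] [0.7239 0.1677 0.    ] (array([ 0.7244,  0.1657, -0.0022]), [3.1468550838137416e-05, 3.146855083808839e-05])
jar [256.9 216.6] [228.3 296.6] [0.7241 0.0326 0.    ] [0.7306 0.0402 0.    ] (array([ 0.7297,  0.0327, -0.0081]), [0.0027633466899820596, 0.0027633466899820566])
beaker top 0.77 [218. 322.] 742 202 234 304 332
beaker top 0.57 [239. 266.] 746 225 255 249 280
beaker side 0.95 [335. 333.] 1491 320 353 309 361
beaker side 0.61 [283. 303.] 1357 267 299 280 328
parts_case side 0.66 [338. 334.] 1427 320 352 310 361
jar top 0.94 [254. 204.] 1110 235 269 186 227
jar side 0.82 [224. 272.] 1930 208 244 241 304
base in top [375.7302 529.0446] tcp [ -3.7764 526.1052] [574.1265 517.4126]
parts case top px [ 0.4347 -0.064   0.042 ] turq [0.6062 0.0979 0.07  ] green thing [0.4068 0.2054 0.03  ]
2.2
```

View pics/drawers.png

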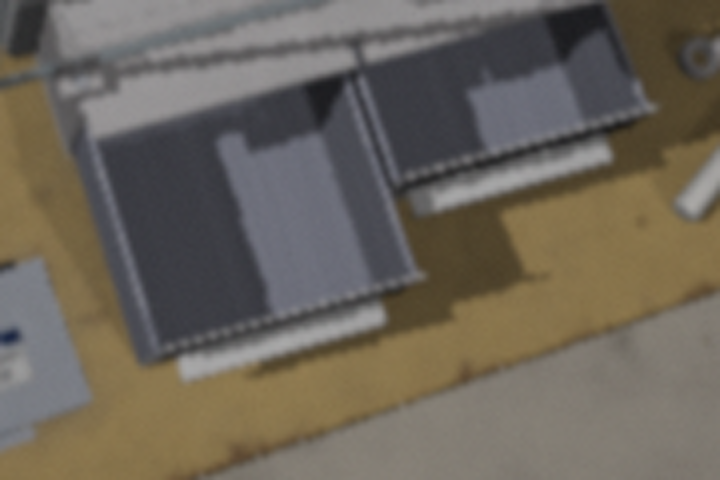

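View pics/beaker.png

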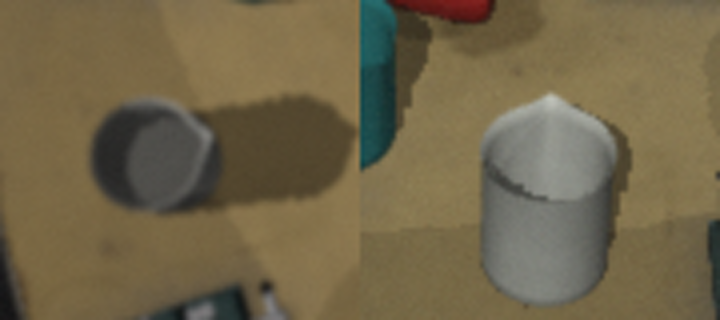

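The enlarged crops confirm the white beaker at top (219,320), with its spout pointing right in the top view, roughly world -y. The drawer front-plate corners are at top px (380,312)-(444,294.5) for the left drawer and (440,271)-(502.5,252) for the right. Next I'll compute the mill yaw and check the planned poses.

```bash
cat > c.py <<'E'
from h import *
np.set_printoptions(precision=4,suppress=True)
t=r.snapshot("top")
L=[onz(t,p,.106) for p in((380,312),(443.7,294.5))];Q=[onz(t,p,.106) for p in((440,270.8),(502.5,252))]
for a,b in(L,Q):
    d=a-b; print("front edge",a,b,np.linalg.norm(d),"yaw",np.arctan2(-d[0],d[1]))
# side-wall top edges
for p,q in(((364,260),(380,312)),((429,246),(444,294)),):
    a,b=onz(t,p,.088),onz(t,q,.088);d=a-b;print("wall yaw",np.arctan2(d[1],d[0]))
sp=onz(t,(232.5,315),.072); c=np.array([.509,.178]); print("spout",sp-np.r_[c,.072])
for p in((195,352),(250,352),(252,370),(200,388)): print("green",onz(t,p,.03))
def ori(yaw,tilt=0):  # jaw axis at angle yaw from +x ; tilt leans fingers toward heading
    pass
E
python3 c.py
```

```text
front edge [ 0.4076 -0.1512  0.106 ] [ 0.3978 -0.29    0.106 ] 0.13921578845627572 yaw -0.07101295920269425
front edge [ 0.4467 -0.3023  0.106 ] [ 0.4404 -0.4447  0.106 ] 0.14255782044661483 yaw -0.04395631259694303
wall yaw -0.06243818631229441
wall yaw -0.09285167596953257
spout [-0.0023 -0.034  -0.    ]
green [0.4626 0.2506 0.03  ]
green [0.4231 0.1371 0.03  ]
green [0.3854 0.144  0.03  ]
green [0.3866 0.2603 0.03  ]
```

```bash
cat >> h.py <<'E'
YAW=-0.06; G=r.grasp_offset
X=np.array([np.cos(YAW),np.sin(YAW),0]); Y=np.array([-X[1],X[0],0]); Zv=np.array([0,0,1.])
def ori(jaw,z=(0,0,-1)):
    z=np.array(z,float)/np.linalg.norm(z); x=np.array(jaw,float); x-=z*(x@z); x/=np.linalg.norm(x)
    return R.from_matrix(np.c_[x,np.cross(z,x),z]).as_rotvec()
E
cat > d.py <<'E'
from h import *
np.set_printoptions(precision=3,suppress=True)
s=r.snapshot("side")
B=np.array([.509,.178,0]); a=-0.07; j=np.array([np.cos(a),np.sin(a),0])
q=r.inverse_kinematics(B+[0,0,.2],ori(j)); q2=r.inverse_kinematics(B+[0,0,.2],ori(-j)); print(q,q2)
P=np.array([.452,-.227,0])
for n,v in(("Y",Y),("-Y",-Y)):print(n,r.inverse_kinematics(P+[0,0,.16],ori(v)))
F=np.array([.400,-.224,.08]); z=X-Zv
for n,v in(("Y",Y),("-Y",-Y)):print("push",n,r.inverse_kinematics(F,ori(v,z)),r.inverse_kinematics(F+.14*X,ori(v,z)))
r.gripper_to(.08)
r.move_ptp(B+[0,0,.13],ori(j))
r.move_straight(B+[0,0,.052-G],velocity=.1)
r.gripper_to(.03,8)
print(r.current_width(),r.current_force(),r.current_joint_positions())
r.move_straight(B+[0,0,.16-G],velocity=.12)
print(r.current_width(),r.current_clock())
s=r.snapshot("side");t=r.snapshot("top")
save(np.hstack([s["image"][200:440,220:560],t["image"][180:420,140:480]]),"grasp.png")
E
python3 d.py
```

```text
[ 0.237 -0.113  1.913 -0.     1.342  0.307] [ 0.237 -0.113  1.913 -0.     1.342 -2.835]
Y [-0.572 -0.159  2.023 -0.     1.278 -2.082]
-Y [-0.572 -0.159  2.023 -0.     1.278  1.059]
push Y None None
push -Y [-1.017 -0.571  2.615  0.916  0.817  0.055] [-0.718 -0.192  2.362  1.015  0.534  0.125]
0.059829515549620876 [ 0.366 -0.267  2.085] [ 0.237  0.068  2.037 -0.     1.036  0.307]
0.05955873420208685 7.2
```

View pics/grasp.png

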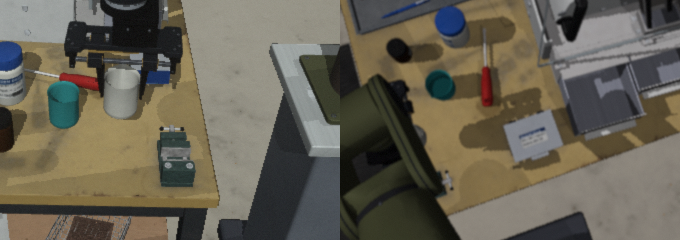

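The beaker is held upright in the jaws at side crop (122,92). The jars and the turquoise beaker haven't moved. Next I'll carry it round the front of the handle and set it down in the drawer.

```bash
cat > e.py <<'E'
from h import *
np.set_printoptions(precision=3,suppress=True)
F=np.array([.400,-.224,0]); P=F+.055*X; o=ori(-Y)
r.move_ptp([.36,-.10,.19-G],o)
f0=np.array(r.current_force())
r.move_ptp(F-.03*X+[0,0,.19-G],o)
r.move_straight(P+[0,0,.19-G],velocity=.1)
s=r.snapshot("side");t=r.snapshot("top"); 
r.move_straight(P+[0,0,.065-G],velocity=.1)
h=.065
while h>.0535:
    f=np.array(r.current_force())-f0
    if f[2]>1.5: break
    h-=.001; r.move_straight(P+[0,0,h-G],velocity=.02)
print("h",h,"f",f,r.current_width(),r.current_clock())
s2=r.snapshot("side")
save(np.hstack([s["image"][100:300,220:520],s2["image"][100:300,220:520]]),"place.png")
E
python3 e.py
```

```text
h 0.055999999999999994 f [-1.875 -0.747  4.766] 0.05957511173926254 13.8167
```

View pics/place.png

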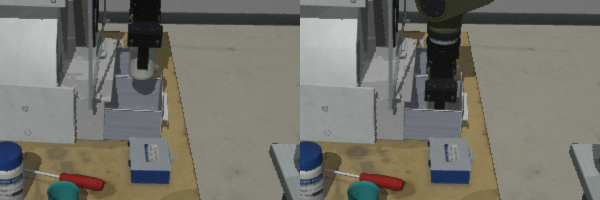

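The beaker is in the left drawer, and floor contact came at the expected height. Release, retreat and look.

```bash
cat > f.py <<'E'
from h import *
np.set_printoptions(precision=4,suppress=True)
F=np.array([.400,-.224,0]); P=F+.055*X
r.gripper_to(.076)
r.move_straight(P+[0,0,.18-G],velocity=.1)
r.move_ptp([.30,-.05,.25],ori(-Y))
s=r.snapshot("side");t=r.snapshot("top")
for nm,z in(("drawer_left_front",.08),("drawer_right_front",.08),("beaker_axis",.05)):
    for n,c in(("top",t),("side",s)):
        print(nm,n,[(np.round(d["xy"],1),round(d["p"],2),onz(c,d["xy"],z)) for d in r.landmark_of(nm,c)[:3]])
print(r.current_clock())
a=cv2.resize(t["image"][225:345,340:520],(540,360),interpolation=cv2.INTER_CUBIC);b=cv2.resize(s["image"][120:260,300:400],(257,360),interpolation=cv2.INTER_CUBIC)
save(np.hstack([a,b]),"placed.png")
E
python3 f.py
```

```text
drawer_left_front top [(array([410.1, 307.3]), 0.98, array([ 0.3969, -0.2194,  0.08  ]))]
drawer_left_front side [(array([386.9, 197.8]), 0.77, array([ 0.391 , -0.2201,  0.08  ]))]
drawer_right_front top [(array([469.4, 261.8]), 0.73, array([ 0.4461, -0.379 ,  0.08  ]))]
drawer_right_front side [(array([360.5, 162.8]), 0.81, array([ 0.4446, -0.3868,  0.08  ])), (array([327.2, 206.5]), 0.74, array([ 0.5302, -0.1791,  0.08  ]))]
beaker_axis top [(array([239.9, 265.9]), 0.97, array([0.6092, 0.1009, 0.05  ])), (array([403.6, 282.5]), 0.63, array([ 0.4535, -0.2328,  0.05  ]))]
beaker_axis side [(array([360.8, 203.3]), 0.69, array([ 0.4491, -0.2412,  0.05  ])), (array([278.4, 301.8]), 0.59, array([0.6215, 0.1058, 0.05  ]))]
17.2
```

View pics/placed.png

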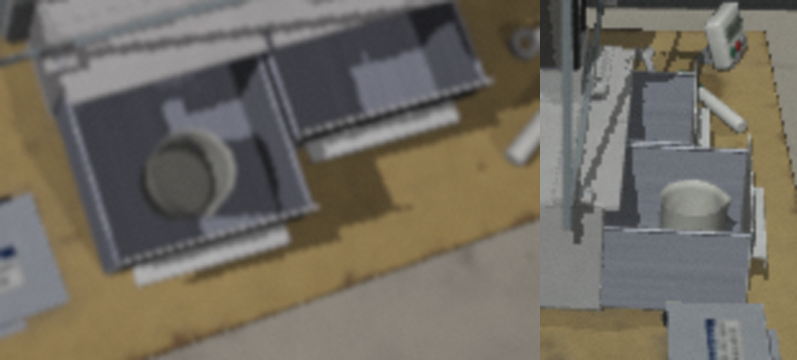

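The beaker stands upright in the left drawer, top crop (190,173) and side crop (693,205), clear of all the walls. Next I'll push with closed fingers tilted forward, so the gripper body stays clear of the guard.

```bash
cat > g.py <<'E'
from h import *
import sys
np.set_printoptions(precision=4,suppress=True)
M=np.array([.5305,-.305,0])
def push(F):
    for deg in(42,38,34,30):
        a=np.radians(deg); o=ori(-Y,np.sin(a)*X-np.cos(a)*Zv)
        A=F-.045*X+[0,0,.08-F[2]]
        try:
            end=r.inverse_kinematics(A+X*((M-A)@X+.005),o)
            if end is None: continue
            r.move_ptp(A+[0,0,.06],o); break
        except r.PlanningError as e: print(deg,e)
    print("tilt",deg,"end",end,r.current_joint_positions())
    f0=np.array(r.current_force()); r.move_straight(A,velocity=.08)
    f0=np.array(r.current_force())
    gap=(M-A)@X; tr=lambda:(np.array(r.current_ee_pos())-M)@X
    r.move_straight(A+X*.025,velocity=.04)
    r.move_straight(A+X*(gap-.03),velocity=.045)
    f=np.array(r.current_force())-f0; print("mid f",f,"x",tr(),r.current_clock())
    d=gap-.03
    while d<gap+.012:
        d+=.002; r.move_straight(A+X*d,velocity=.03)
        f=np.array(r.current_force())-f0
        if -f@X>7: break
    print("stop f",f,"tcp mill x",tr(),r.current_clock())
    r.move_straight(A+X*(d-.05),velocity=.1)
r.gripper_to(0.0,20)
push(np.array([.398,-.222,.08]) if sys.argv[1]=="L" else np.array([.442,-.381,.08]))
s=r.snapshot("side");t=r.snapshot("top")
a=cv2.resize(t["image"][225:345,340:520],(540,360),interpolation=cv2.INTER_CUBIC);b=cv2.resize(s["image"][120:260,300:400],(257,360),interpolation=cv2.INTER_CUBIC)
save(np.hstack([a,b]),"push%s.png"%sys.argv[1])
print(r.current_clock())
E
python3 g.py L
```

```text
tilt 42 end [-0.697  -0.1904  2.3388  0.8803  0.5425  0.2647] [-1.1267 -0.8352  2.6154  0.7263  1.081   0.2421]
mid f [-0.3808  2.5132 -0.251 ] x -0.03007228443682813 24.1083
stop f [-19.3311   2.0474   8.7273] tcp mill x -0.005011946718045561 27.3583
28.1083
```

```bash
ls pics
```

```text
beaker.png
drawers.png
grasp.png
place.png
placed.png
pushL.png
side1.png
top1.png
```

View pics/pushL.png

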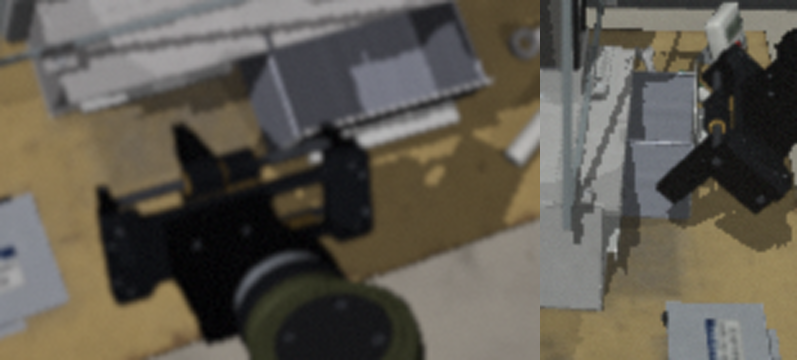

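The left drawer is shut: its front sits flush under the guard at top crop (110,100). I'll back off clear of the right drawer, then push that one.

```bash
python3 - <<'E'
from h import *
p=np.array(r.current_ee_pos()); r.move_straight(p-.085*X,velocity=.12); r.move_straight(p-.085*X+[0,0,.06],velocity=.12)
E
python3 g.py R; python3 - <<'E'
from h import *
p=np.array(r.current_ee_pos()); r.move_straight(p-.06*X+[0,0,.05],velocity=.12)
r.move_ptp([.30,.10,.25],ori(-Y))
s=r.snapshot("side");t=r.snapshot("top")
for nm,z in(("drawer_left_front",.08),("drawer_right_front",.08),("mill_front",0)):
    for n,c in(("top",t),("side",s)):
        print(nm,n,[(np.round(d["xy"],1),round(d["p"],2),((onz(c,d["xy"],z)-[.5305,-.305,0])@np.c_[X,Y]).round(4)) for d in r.landmark_of(nm,c)[:3]])
print(r.current_clock())
a=cv2.resize(t["image"][225:345,340:520],(540,360),interpolation=cv2.INTER_CUBIC);b=cv2.resize(s["image"][120:260,300:400],(257,360),interpolation=cv2.INTER_CUBIC)
save(np.hstack([a,b]),"end.png")
save(np.hstack([s["image"][:,:400],t["image"][:,100:500]]),"full.png")
E
```

```text
tilt 42 end [-0.9472  0.0345  2.1302  0.9393  0.6981  0.0227] [-1.1961 -0.2673  2.2852  0.8349  0.9593 -0.0062]
mid f [-0.1234 -1.0564  1.2312] x -0.030080947193486397 33.9583
stop f [-11.3162   1.7447   6.5057] tcp mill x -0.004935666565540503 37.2083
37.9583
drawer_left_front top [(array([393.6, 247.3]), 0.82, array([-0.0039,  0.0708]))]
drawer_left_front side [(array([327.8, 194.4]), 0.66, array([-0.0061,  0.0738]))]
drawer_right_front top [(array([457.3, 229.6]), 0.81, array([-0.0037, -0.0783]))]
drawer_right_front side []
mill_front top [(array([416.8, 244.9]), 0.95, array([ 0.0011, -0.0023]))]
mill_front side []
40.9917
```

View pics/end.png

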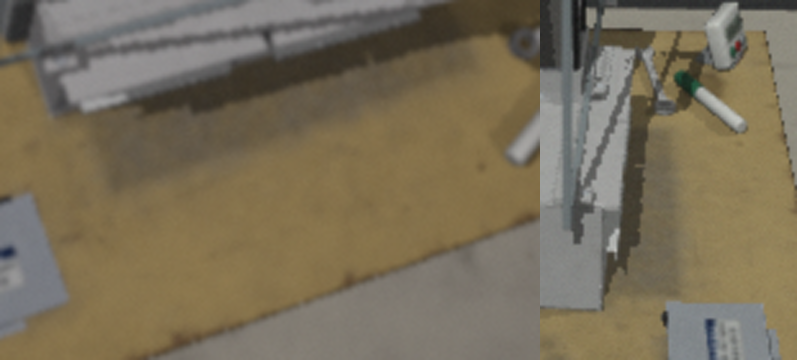

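View pics/full.png

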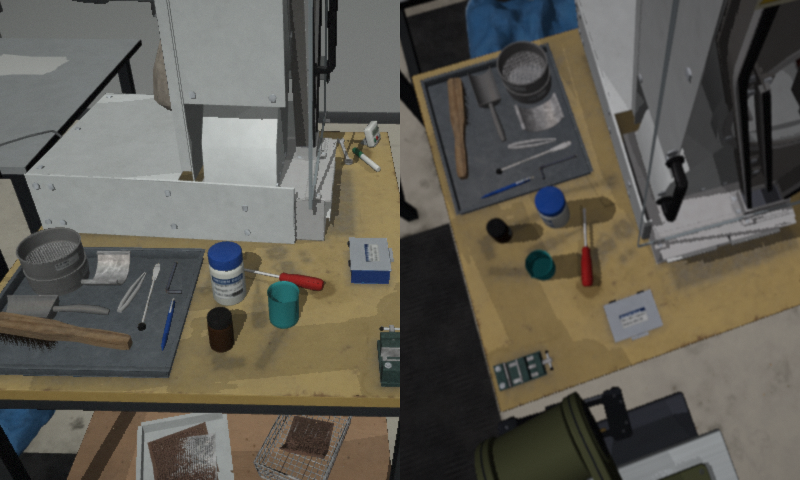

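```bash
python3 -c "
from station import r
r.job_done()"
```

```text
the job is handed in; nothing more can be done
```

The empty white beaker is standing in the left drawer, both drawers are pushed home, and the job is handed in (about 41 s on the robot's clock when I last read it, before handing in).

- **Beaker:** I gripped it across its body, clear of the spout, and lowered it until I felt the drawer floor at the expected height. A picture after release showed it upright and clear of the walls. The guard hides it now that the drawer is shut, so I did not see it again. The left drawer was pushed slowly (about 0.045 m/s), and nothing in the force readings pointed to a tip.
- **Drawers:** I pushed the left one first, then the right. Each stopped with a clear rise in force (about 19 N left, 11 N right), at the same position to within 0.1 mm. The final pictures show both fronts flush under the guard.
- **One disagreement:** the detector put both drawer fronts about 4 mm short of shut in the top view, and the left one about 6 mm short in the side view. It found no right drawer in the side view. The top-view offset is the same for both drawers, and both had hit their stops, so I took it as detector and calibration bias.
- **Everything else:** the sample jars, turquoise beaker and parts case look unmoved, and the arm is clear of everything.

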